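# Fasten the strainer plate with a push rivet

## Robot

A 7-joint arm with a two-finger parallel gripper is mounted at the origin on the work surface. World frame = base frame: x ahead of the robot, y to its left, z up, the work surface at z = 0. Lengths are in mm, angles in rad, forces in N, time in s.
With the tool pointing down it reaches from about 400 to 850 mm from the base axis. Payload 4.5 kg.
Tool frame: the origin (TCP) lies at the very end of the fingers, on their centre line; the grasp point (between the pads) lies 19 mm behind it; z points along the fingers, y is the line along which they close (so a half turn about z gives the same grasp; the last joint's range is limited). The gripper opens to 88 mm and grips with 3 to 60 N. Pads are 18 mm wide; open, the fingers measure 123 mm over their backs; the gripper's body (75 mm by 187 mm) begins 45 mm behind the grasp point.
Start: joints at [-1.289, 0.689, -0.195, 1.565, 0.157, 0.902, -0.215], TCP at [153.273, 605.938, 238.743] pointing down, gripper open.
Joint ranges: [-3.01, 3.01], [-0.46, 2.08], [-1.47, 1.51], [0.13, 2.56], [-1, 4.14], [0.04, 2.09], [-2.66, 2.66]. Speed limits (rad/s): [2.57, 2.57, 3.14, 3.14, 3.14, 3.14, 3.14].

## Interface

Orientations are given as a rotation vector (axis times angle).
In Python, from workcell import readout, snapshot, ticket gives the robot as it stands.
- The arm moves only by the tool arm_command, never from a script. Its argument "motion" is a list of rows, each an object with "offset": the shift along the tool's x, y, z in m, a list of three; "dr": the turn, a rotation vector about the tool's x, y, z in degrees, a list of three; "hand": the opening, from 0 (shut) to 1 (fully open). In form: [{"offset": [dx, dy, dz], "dr": [ax, ay, az], "hand": hand}, ...]. A call has 1 to 12 rows; each row is the pose to reach, as a shift and turn from the pose commanded when the call began, along the tool's axes at that moment; what a row does not reach only later rows make up. A row lasts 1/10 s, in which the tool goes at most 50 mm and 8.59 degrees, less where a joint would pass 70% of its speed; a pose out of reach is approached as far as the arm can. A call with a gripper value outside its range is refused whole. The fingers move at their own pace and stop on an object; the grip force is fixed at half the most. Time passes only in rows, so rows that repeat a pose let the fingers close. It gives the time, the measured TCP pose, the force, the opening and the grip force at its end, in the units of the state.
- readout.get_state(): the state, without advancing time (a new reading comes with each control period).
- snapshot(name): name is "scene" or "top"; returns a dict with "image" (400x640x3 uint8, blue, green, red), "fx", "fy", "cx", "cy" (pixels), "dist_coeffs" ([k1, k2, p1, p2, k3] as OpenCV has them; the pictures are not rectified), "rvec" (rotation vector, rad) and "tvec" (3), from world to camera coordinates, as OpenCV has them. Camera axes: x right, y down, z forward; pixel columns grow to the right and rows downward; lengths in mm; the calibration is good to about 2 mm. A picture is of the moment at which its call begins. There is no depth.
- ticket.sign_off(): hands the job in; it is judged then, once.
The state is a dict: "clock": time; "qpos": joint angles; "joint_vel": joint speeds; "joint_torque": joint torques, N m; "ee_pos": TCP position; "tcp_rot": TCP orientation; "ft_force": force on the tool from outside, world axes, zero at the start; "ft_torque": the same for the moment, N m; "finger_gap": finger opening in mm; "grasp_force": force on a finger pad.
Only numpy, scipy, OpenCV 4.12 (cv2) and the standard library are available. Lean on these libraries where they do the work, as an engineer would, in place of code of your own. Each camera call takes 0.05 s, during which the arm holds its last target. There are 200 camera calls.

## Task

Take the fresh push rivet, the one whose center pin still stands up, from the white holder, feel for the off-centre socket under the open square hole of the strainer plate on the tub lid, and seat the rivet there, head down flat on the plate and pin still up. Then push the pin in flush with the head to lock it, and let go. Go gently, as the lid cracks if the rivet is forced on it with more than 25 N, and leave the spent rivets and everything else on the bench in place.

Things in the scene. Friction and masses are not known exactly. Their poses are not given: they have to be found in the camera images.
- rivet: Fresh plastic push rivet, loose, about 40 g: grey square head 34 x 34 x 8 mm with a round shank under it, and a black round center pin, 10 mm wide, standing 10 mm proud of the head. Hangs in one of the holder's three holes at the start (which varies). Origin: centre of the head's underside; z up, x and y along the head's sides. Head top at z = 8 mm.
- pin (a joint): How far the rivet's center pin is pushed into the head, in m: 0 as built (10 mm proud) to 0.010 (flush with the head's top). It slides in stiffly, at about 6 N, has no spring and stays where it is left.
- pin_top (a point): Centre of the center pin's top face; moves with the pin.
- lid: White soaking-tub lid lying on the bench, fixed, 240 (x) x 180 (y) x 32 mm high; a 220 x 160 mm steel strainer plate is let in flush on top. Three driven rivets (square heads, 8 mm high) stand on it at x, y = (-75, 45), (75, -45), (75, 45) mm; the open hole is at the fourth corner (-75, -45). Origin: centre of its underside, z up.
- hole (a point): Centre of the square 24 mm opening in the plate, at the plate's top face (32 mm above the bench); axes as the lid's. The opening is 6 mm deep, with the socket right below it. The seated rivet's origin is at this height, but 5 mm off sideways, wherever the socket's hole lies.
- tip (a point): Tip of the rivet's shank, on its axis, 21 mm below the head's underside. The shank is round, 12 mm in diameter; its last 4 mm taper to a 6 mm wide flat tip.
- bush_axis (a point): Centre of the eccentric black bush, 6.5 mm under hole, at the level of its flat top. Its round hole (the socket), 13 mm wide, 21 mm deep, mouth chamfered 1 mm, is centred 5 mm sideways from this point, in any direction: that angle varies and is not measured. The bush is stuck and does not give way. A tip let down on it sinks deeper the nearer it is to the hole's centre.
- holder: White plastic rivet holder block, fixed, 46 (x) x 190 (y) x 28 mm high, three loose 19 mm holes along its y axis at -62, 0 and 62 mm, in which the rivets hang by their heads (34 mm wide, sides roughly along the holder's). Origin: centre of its underside.
- spent_a: Spent rivet, same shape as the fresh one but with its pin already flush; hangs in another hole of the holder; leave alone. Origin: centre of the head's underside.
- spent_b: Second spent rivet, as spent_a; leave alone.
- brush: White cleaning brush 160 mm long lying flat, loose; leave alone. Origin about its middle, underside.
- scissors: Loose steel surgical scissors lying flat, about 145 mm long, 6 mm high, long axis x; leave alone. Origin near the pivot.
- beaker: Clear plastic beaker, 66 mm wide, 85 mm high; leave alone. Origin: centre of its underside.
- bottle: Amber bottle, 60 mm wide, 160 mm high; leave alone. Origin: centre of its underside.
- wipes: White tub of wipes, 100 mm wide, 170 mm high; leave alone. Origin: centre of its underside.
There are look-alikes about, which are no part of the job. Leave any blue look-alike of the rivet alone.

How it is judged:
By the outcome, as a careful person would: the job done as asked, in the order asked, and still so for the second after the job is handed in, with the robot touching nothing.
It also fails if it takes over 64 s, if anything falls off the work surface, if the arm or the gripper's body presses on something with over 40 N, if the wrist force passes 120 N, or if a joint passes its speed limit or range.

## Working session

There is one attempt and no reset: what is moved stays moved. The work goes in short steps, Python scripts to look and compute and a tool call to move; the robot and the scene stay as the last step left them, time stands still between calls to the robot, and variables do not carry over. Pictures are saved under pics/ and viewed, at most 10 in all, crops included, and the job is handed in when it is done.

Besides the shell and the picture viewer there is one more tool, called after "Emit:" in YAML: its name, and indented under it one key for each argument. arm_command: Moves the arm, as the interface text tells. Its arguments: {"type":"object","properties":{"motion":{"type":"array"}},"required":["motion"]}

```bash
mkdir -p pics; ls; python3 - <<'E'
from workcell import readout, snapshot
import cv2,numpy as np
for n in("scene","top"):
    s=snapshot(n); cv2.imwrite(f"pics/{n}0.png",s["image"])
    R=cv2.Rodrigues(np.array(s["rvec"],float))[0]; print(n,s["fx"],s["fy"],s["cx"],s["cy"],s["dist_coeffs"],"cam",-R.T@np.array(s["tvec"],float).ravel(),R.round(2).tolist())
print(readout.get_state())
E
```

```text
pics
scene 406.0948768337744 406.0948768337744 326.96637067055246 205.94410789874053 [-0.0240542  0.         0.         0.         0.       ] cam [ 903.66595325 -576.0691508  1010.69801536] [[0.85, 0.52, 0.01], [0.42, -0.69, -0.59], [-0.3, 0.51, -0.81]]
top 458.34154333735364 458.34154333735364 317.7212971791589 208.4183231837578 [-0.00541653  0.          0.          0.          0.        ] cam [ 329.53827727   32.34925455 1169.04182661] [[-0.02, -1.0, 0.02], [-0.98, 0.01, -0.2], [0.2, -0.02, -0.98]]
{'clock': 0.1, 'qpos': array([-1.28920048,  0.68990428, -0.19452178,  1.56621293,  0.15730346,
        0.90248324, -0.21513294]), 'joint_vel': array([ 8.63826120e-04, -5.13856589e-04,  7.94048855e-05, -2.95630057e-03,
        1.66707719e-04,  9.96190746e-04,  1.15416552e-04]), 'joint_torque': array([-2.45489005e-03, -5.28501320e+01, -1.27148408e+00, -1.53836882e+01,
       -5.25997009e-02,  1.95162531e-03,  3.82453015e-05]), 'ee_pos': array([153.19793812, 605.36592136, 237.99488997]), 'tcp_rot': array([-3.88163378e-01, -3.11743442e+00,  2.53622817e-03]), 'ft_force': array([ 1.14289941, -1.055851  ,  0.34813567]), 'ft_torque': array([ 0.06139548, -0.01477813,  0.01031265]), 'grasp_force': 0.0, 'finger_gap': 87.97668071330126}
```

View pics/scene0.png

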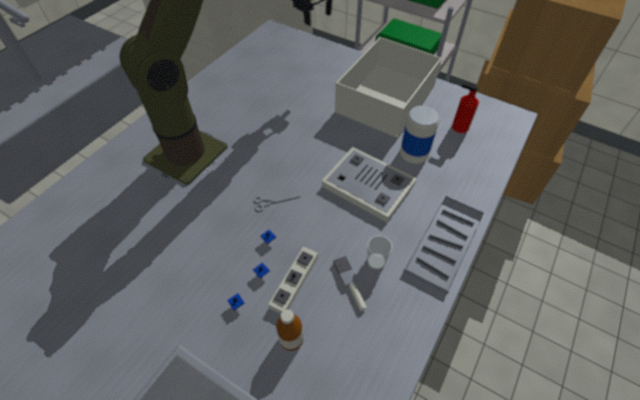

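View pics/top0.png

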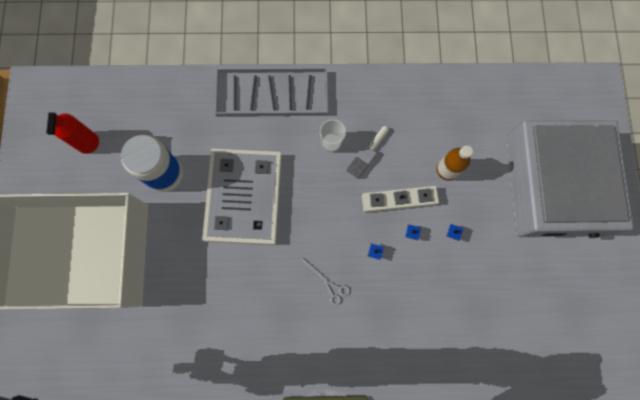

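The scene and top views show the lid (top view ~(242,197), open hole ~(258,225)) and the holder (~(400,199)) with three rivets at (377,200), (402,198) and (425,196). The blue ones are decoys. I'll zoom in on the holder and lid.

```bash
python3 - <<'E'
import cv2,numpy as np
a=cv2.imread("pics/scene0.png");b=cv2.imread("pics/top0.png")
c1=cv2.resize(a[240:320,260:330],(400,457)[:2] and (350,400),interpolation=cv2.INTER_CUBIC)
c2=cv2.resize(b[175:225,355:445],(450,250),interpolation=cv2.INTER_CUBIC)
c3=cv2.resize(b[145:250,200:290],(257,300),interpolation=cv2.INTER_CUBIC)
o=np.zeros((560,800,3),np.uint8);o[:400,:350]=c1;o[:250,350:]=c2;o[255:555,350:607]=c3
cv2.imwrite("pics/crop0.png",o)
E
```

```text
(no output)
```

View pics/crop0.png

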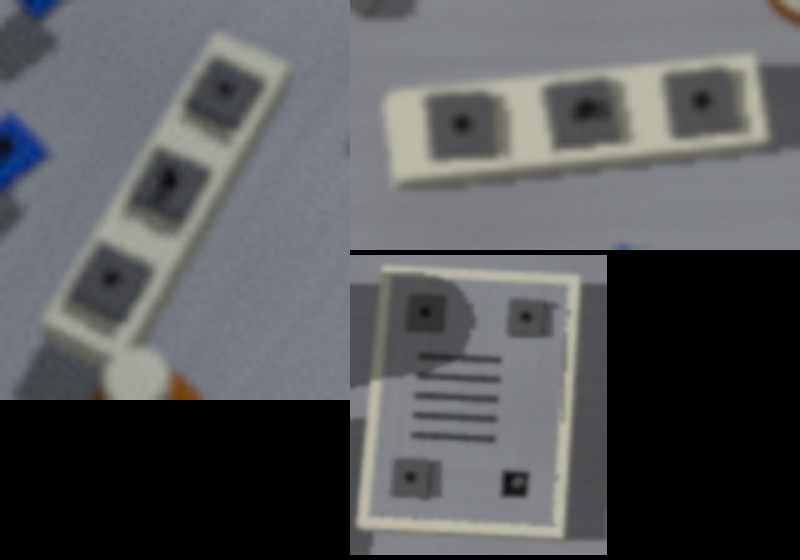

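The middle rivet is the fresh one: its pin looks taller and is displaced in both views. The lid's open hole is in the lower right of the top view. Next I'll measure both by casting rays.

```bash
cat > h.py <<'E'
import cv2,numpy as np
from workcell import readout,snapshot
def cam(s):
    K=np.array([[s["fx"],0,s["cx"]],[0,s["fy"],s["cy"]],[0,0,1]]);d=np.array(s["dist_coeffs"],float)
    rv=np.array(s["rvec"],float);t=np.array(s["tvec"],float).ravel();R=cv2.Rodrigues(rv)[0]
    return K,d,rv,t,R
def ray(s,uv,z):
    K,d,rv,t,R=cam(s);uv=np.array(uv,float).reshape(-1,1,2)
    n=cv2.undistortPoints(uv,K,d)[:,0];v=np.c_[n,np.ones(len(n))]@R;c=-R.T@t
    return (c+v*((z-c[2])/v[:,2])[:,None])[:,:2]
def proj(s,p):
    K,d,rv,t,R=cam(s);return cv2.projectPoints(np.array(p,float).reshape(-1,1,3),rv,t,K,d)[0][:,0]
def blobs(mask,lo,hi):
    n,l,st,c=cv2.connectedComponentsWithStats(mask.astype(np.uint8));
    return [(c[i],st[i,4],l==i) for i in range(1,n) if lo<=st[i,4]<=hi]
E
python3 - <<'E'
from h import *
for n,H,L in(("top",(355,180,445,220),(200,145,290,250)),("scene",(262,240,325,320),(315,140,420,225))):
    s=snapshot(n);im=s["image"];g=im.max(2).astype(int);hsv=cv2.cvtColor(im,cv2.COLOR_BGR2HSV)
    for nm,(x0,y0,x1,y1),z in(("holder",H,36),("lid",L,40)):
        sub=g[y0:y1,x0:x1]
        cream=((im[:,:,2].astype(int)-im[:,:,0])>10)&(g>120)
        b=max(blobs(cream[y0:y1,x0:x1],20,1e5),key=lambda q:q[1]);
        cnt=cv2.findContours(b[2].astype(np.uint8),0,2)[0];cnt=max(cnt,key=cv2.contourArea)
        zz=28 if nm=="holder" else 32
        hull=cv2.convexHull(cnt)[:,0]+[x0,y0];w=ray(s,hull,zz).astype(np.float32)
        r=cv2.minAreaRect(w);print(n,nm,"rect",np.round(r[0],1),np.round(r[1],1),round(r[2],1))
        fill=cv2.fillPoly(np.zeros(sub.shape,np.uint8),[cv2.convexHull(cnt)],1)>0
        for th in ((105,) if nm=="holder" else (110,45)):
            for c,a,m in blobs((sub<th)&fill,8,400):
                p=c+[x0,y0];zz2=32 if th==45 else z;print("  th",th,p.round(1),a,"->",ray(s,p,zz2)[0].round(1))
E
```

```text
top holder rect [ 581.4 -200.1] [ 47.1 193.2] 5.4
  th 105 [425.2 195.2] 155 -> [ 587.1 -264.4]
  th 105 [401.4 197.3] 153 -> [ 582.3 -203.1]
  th 105 [377.2 199.6] 155 -> [ 576.9 -141.4]
top lid rect [593.6 201.6] [181.2 240.1] 86.4
  th 110 [208.8 171.6] 36 -> [654.2 285.9]
  th 110 [262.7 166.8] 211 -> [665.2 148.9]
  th 110 [237.  194.4] 79 -> [593.7 213. ]
  th 110 [236.2 201.3] 80 -> [575.9 214.6]
  th 110 [235.8 208.3] 79 -> [557.9 215.4]
  th 110 [222.9 222.8] 237 -> [521.6 246.7]
  th 110 [257.3 224.6] 96 -> [516.  161.1]
  th 45 [225.9 164.4] 19 -> [675.  244.3]
  th 45 [256.3 225.5] 32 -> [514.9 164.5]Traceback (most recent call last):
  File "<stdin>", line 7, in <module>
ValueError: max() iterable argument is empty
```

```bash
python3 - <<'E'
from h import *
from scipy.spatial.transform import Rotation as Ro
s=snapshot("scene");im=s["image"];g=im.max(2).astype(int)
for nm,P,z,th in(("holder",(262,240,325,320),36,110),("lid",(315,140,420,225),32,50)):
    x0,y0,x1,y1=P;sub=g[y0:y1,x0:x1];print(nm,np.percentile(sub,[5,25,50,75,95]))
    for c,a,m in blobs(sub<th,8,600): print("  ",(c+[x0,y0]).round(1),a,"->",ray(s,c+[x0,y0],z)[0].round(1))
print(proj(s,[[582.3,-203,36],[515.5,161.3,32]]).round(1), im[262,287-2:290],im[181,341])
R=Ro.from_rotvec(readout.get_state()["tcp_rot"]).as_matrix();print(R.round(3))
E
```

```text
holder [ 75. 123. 129. 133. 160.]
   [265.7 247.1] 114 -> [ 468.9 -171.7]
   [304.  259.1] 154 -> [ 579.6 -147.3]
   [314.7 260.6] 11 -> [ 606.9 -136.1]
   [299.6 287.2] 60 -> [ 615.1 -222.5]
   [293.  277.7] 173 -> [ 585.5 -208.9]
   [262.8 279.9] 21 -> [ 521.5 -256. ]
   [281.1 297.1] 187 -> [ 590.1 -270.2]
   [272.1 314. ] 186 -> [ 596.9 -318.7]
lid [ 73.  80. 127. 136. 151.]
   [397.1 179.7] 59 -> [672.2 244.2]
   [341.  177.5] 14 -> [517.7 158.8]
[[293.3 275.4]
 [340.8 176.7]] [[125 115 110]
 [124 117 113]
 [122 115 109]
 [125 118 115]
 [123 116 111]] [109 102  98]
[[-0.969  0.245 -0.   ]
 [ 0.245  0.969 -0.001]
 [-0.    -0.001 -1.   ]]
```

Emit:
arm_command:
  motion:
    - {"offset": [-0.052, -0.056, 0], "dr": [0, 0, 6], "hand": 1}
    - {"offset": [-0.102, -0.113, 0], "dr": [0, 0, 12], "hand": 1}
    - {"offset": [-0.153, -0.169, 0], "dr": [0, 0, 18], "hand": 1}
    - {"offset": [-0.205, -0.226, 0], "dr": [0, 0, 24], "hand": 1}
    - {"offset": [-0.256, -0.282, 0], "dr": [0, 0, 30], "hand": 1}
    - {"offset": [-0.307, -0.339, 0], "dr": [0, 0, 36], "hand": 1}
    - {"offset": [-0.358, -0.395, 0], "dr": [0, 0, 42], "hand": 1}
    - {"offset": [-0.409, -0.452, 0], "dr": [0, 0, 48], "hand": 1}
    - {"offset": [-0.46, -0.508, 0], "dr": [0, 0, 54], "hand": 1}
    - {"offset": [-0.511, -0.565, 0], "dr": [0, 0, 60], "hand": 1}
    - {"offset": [-0.562, -0.621, 0], "dr": [0, 0, 66], "hand": 1}
    - {"offset": [-0.614, -0.678, 0], "dr": [0, 0, 71], "hand": 1}

```text
clock: 1.45
ee_pos: [435.4, 74.2, 238.9]
tcp_rot: [2.131, 2.309, 0.001]
ft_force: [1.0, 0.3, 0.3]
finger_gap: 88.2
grasp_force: 0.0
```

```bash
cat > go.py <<'E'
import sys
from h import *
from scipy.spatial.transform import Rotation as Ro
# go.py x y z yawdeg(of tool y) -> offset/turn in tool axes
s=readout.get_state();R=Ro.from_rotvec(s["tcp_rot"]).as_matrix()
x,y,z,yaw=map(float,sys.argv[1:5]);a=np.deg2rad(yaw);ty=np.array([np.cos(a),np.sin(a),0]);tz=np.array([0,0,-1.])
G=np.c_[np.cross(ty,tz),ty,tz]
print("clk",s["clock"],"pos",s["ee_pos"].round(2),"F",s["ft_force"].round(2),"gap",round(s["finger_gap"],2),"q",s["qpos"].round(2))
print("offset mm",(R.T@(np.array([x,y,z])-s["ee_pos"])).round(2),"dr",np.degrees(Ro.from_matrix(R.T@G).as_rotvec()).round(2),"yaw",np.degrees(np.arctan2(R[1,1],R[0,1])).round(2))
E
python3 go.py 582.5 -203 150 4.7
```

```text
clk 1.45 pos [435.39  74.23 238.92] F [0.96 0.33 0.31] gap 88.22 q [-0.33  0.46  0.09  2.1  -0.07  0.58 -0.11]
offset mm [-288.15  124.37   88.89] dr [ 0.04 -0.02 -0.11] yaw 4.59
```

Emit:
arm_command:
  motion:
    - {"offset": [-0.046, 0.02, 0.014], "dr": [0, 0, 0], "hand": 1}
    - {"offset": [-0.092, 0.04, 0.028], "dr": [0, 0, 0], "hand": 1}
    - {"offset": [-0.138, 0.06, 0.042], "dr": [0, 0, 0], "hand": 1}
    - {"offset": [-0.184, 0.08, 0.057], "dr": [0, 0, 0], "hand": 1}
    - {"offset": [-0.23, 0.1, 0.071], "dr": [0, 0, 0], "hand": 1}
    - {"offset": [-0.288, 0.124, 0.089], "dr": [0, 0, 0], "hand": 1}
    - {"offset": [-0.288, 0.124, 0.089], "dr": [0, 0, 0], "hand": 1}
    - {"offset": [-0.288, 0.124, 0.089], "dr": [0, 0, 0], "hand": 1}
    - {"offset": [-0.288, 0.124, 0.089], "dr": [0, 0, 0], "hand": 1}
    - {"offset": [-0.288, 0.124, 0.089], "dr": [0, 0, 0], "hand": 1}

```text
clock: 2.45
ee_pos: [582.1, -198.6, 149.9]
tcp_rot: [-2.123, -2.314, -0.001]
ft_force: [0.2, 0.1, -0.0]
finger_gap: 87.8
grasp_force: 0.0
```

```bash
python3 go.py 582.5 -203 32 4.7; python3 - <<'E'
from h import *
o=np.zeros((400,800,3),np.uint8)
for i,n in enumerate(("scene","top")):
    s=snapshot(n);u,v=proj(s,[582.5,-203,60])[0].astype(int)
    o[:,i*400:i*400+400]=cv2.resize(s["image"][v-50:v+50,u-50:u+50],(400,400),interpolation=cv2.INTER_CUBIC)
cv2.imwrite("pics/above.png",o)
E
```

```text
clk 2.45 pos [ 582.1  -198.65  149.86] F [ 0.17  0.09 -0.01] gap 87.83 q [ 0.24  0.79  0.02  1.68 -0.02  0.67  0.36]
offset mm [-4.5600e+00  6.0000e-02  1.1785e+02] dr [-0.01 -0.09  0.22] yaw 4.92
```

View pics/above.png

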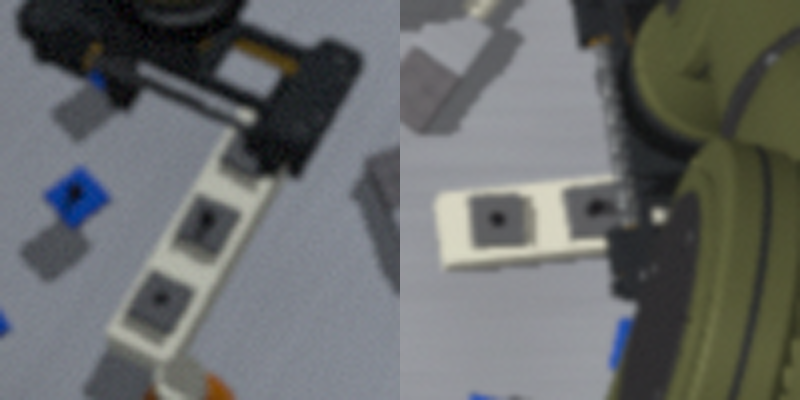

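The gripper sits over the middle rivet, which has the dark standing pin at about (205,220) in the left crop. I'll narrow the hand to clear the blue decoys and go down.

Emit:
arm_command:
  motion:
    - {"offset": [-0.0045, 0, 0.03], "dr": [0, 0, 0], "hand": 0.6}
    - {"offset": [-0.0045, 0, 0.06], "dr": [0, 0, 0], "hand": 0.6}
    - {"offset": [-0.0045, 0, 0.085], "dr": [0, 0, 0], "hand": 0.6}
    - {"offset": [-0.0045, 0, 0.1], "dr": [0, 0, 0], "hand": 0.6}
    - {"offset": [-0.0045, 0, 0.11], "dr": [0, 0, 0], "hand": 0.6}
    - {"offset": [-0.0045, 0, 0.115], "dr": [0, 0, 0], "hand": 0.6}
    - {"offset": [-0.0045, 0, 0.118], "dr": [0, 0, 0], "hand": 0.6}
    - {"offset": [-0.0045, 0, 0.1195], "dr": [0, 0, 0], "hand": 0.6}
    - {"offset": [-0.0045, 0, 0.1195], "dr": [0, 0, 0], "hand": 0.6}
    - {"offset": [-0.0045, 0, 0.1195], "dr": [0, 0, 0], "hand": 0.6}

```text
clock: 3.55
ee_pos: [583.1, -205.3, 30.8]
tcp_rot: [2.126, 2.312, 0.001]
ft_force: [-0.2, 0.0, 0.5]
finger_gap: 52.9
grasp_force: 0.0
```

Emit:
arm_command:
  motion:
    - {"offset": [0, 0, 0], "dr": [0, 0, 0], "hand": 0.45}
    - {"offset": [0, 0, 0], "dr": [0, 0, 0], "hand": 0.3}
    - {"offset": [0, 0, 0], "dr": [0, 0, 0], "hand": 0.2}
    - {"offset": [0, 0, 0], "dr": [0, 0, 0], "hand": 0.2}
    - {"offset": [0, 0, 0], "dr": [0, 0, 0], "hand": 0.2}
    - {"offset": [0, 0, 0], "dr": [0, 0, 0], "hand": 0.2}
    - {"offset": [0, 0, 0], "dr": [0, 0, 0], "hand": 0.2}

```text
clock: 4.25
ee_pos: [582.8, -205.2, 30.4]
tcp_rot: [2.126, 2.312, 0.0]
ft_force: [-0.7, -0.7, 2.3]
finger_gap: 33.3
grasp_force: 29.8
```

```bash
python3 go.py 582.5 -203 120 4.7; python3 - <<'E'
from h import *
o=np.zeros((400,800,3),np.uint8)
for i,n in enumerate(("scene","top")):
    s=snapshot(n);u,v=proj(s,[582.5,-203,36])[0].astype(int)
    o[:,i*400:i*400+400]=cv2.resize(s["image"][v-40:v+40,u-40:u+40],(400,400),interpolation=cv2.INTER_CUBIC)
cv2.imwrite("pics/grip.png",o)
E
```

```text
clk 4.25 pos [ 582.8  -205.17   30.37] F [-0.66 -0.65  2.35] gap 33.28 q [ 0.26  0.97  0.01  1.72 -0.02  0.45  0.37]
offset mm [  2.17  -0.09 -89.63] dr [0.02 0.01 0.1 ] yaw 4.8
```

View pics/grip.png

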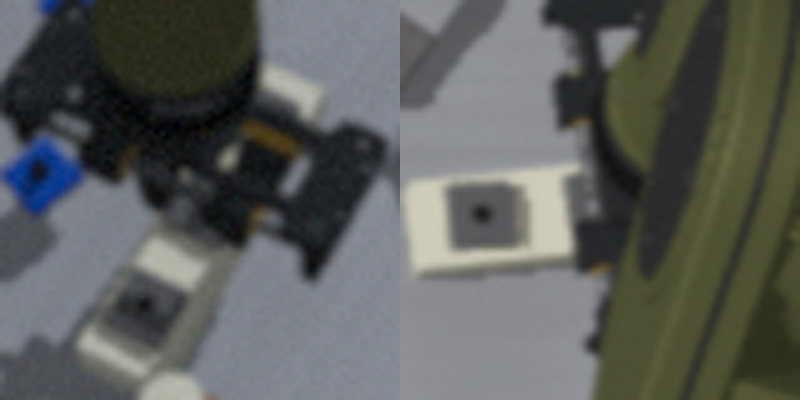

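Emit:
arm_command:
  motion:
    - {"offset": [0, 0, -0.005], "dr": [0, 0, 0], "hand": 0.2}
    - {"offset": [0, 0, -0.02], "dr": [0, 0, 0], "hand": 0.2}
    - {"offset": [0, 0, -0.04], "dr": [0, 0, 0], "hand": 0.2}
    - {"offset": [0, 0, -0.065], "dr": [0, 0, 0], "hand": 0.2}
    - {"offset": [0, 0, -0.09], "dr": [0, 0, 0], "hand": 0.2}
    - {"offset": [0, 0, -0.1], "dr": [0, 0, 0], "hand": 0.2}
    - {"offset": [0, 0, -0.1], "dr": [0, 0, 0], "hand": 0.2}
    - {"offset": [0, 0, -0.1], "dr": [0, 0, 0], "hand": 0.2}

```text
clock: 5.15
ee_pos: [582.2, -204.9, 129.8]
tcp_rot: [-2.126, -2.312, 0.0]
ft_force: [-0.8, 0.2, -1.2]
finger_gap: 33.6
grasp_force: 29.8
```

```bash
python3 go.py 516 159 100 -3.6
```

```text
clk 5.15 pos [ 582.2  -204.89  129.76] F [-0.78  0.21 -1.17] gap 33.64 q [ 0.25  0.82  0.02  1.69 -0.02  0.64  0.37]
offset mm [368.14 -35.42  29.95] dr [-0.05 -0.02  8.41] yaw 4.81
```

Emit:
arm_command:
  motion:
    - {"offset": [0.04, -0.004, 0], "dr": [0, 0, 1], "hand": 0.2}
    - {"offset": [0.08, -0.008, 0], "dr": [0, 0, 2], "hand": 0.2}
    - {"offset": [0.12, -0.012, 0], "dr": [0, 0, 3], "hand": 0.2}
    - {"offset": [0.16, -0.016, 0], "dr": [0, 0, 4], "hand": 0.2}
    - {"offset": [0.2, -0.02, 0], "dr": [0, 0, 5], "hand": 0.2}
    - {"offset": [0.24, -0.024, 0.005], "dr": [0, 0, 6], "hand": 0.2}
    - {"offset": [0.28, -0.028, 0.01], "dr": [0, 0, 7], "hand": 0.2}
    - {"offset": [0.32, -0.032, 0.015], "dr": [0, 0, 8], "hand": 0.2}
    - {"offset": [0.35, -0.034, 0.022], "dr": [0, 0, 8.4], "hand": 0.2}
    - {"offset": [0.368, -0.0355, 0.03], "dr": [0, 0, 8.4], "hand": 0.2}
    - {"offset": [0.368, -0.0355, 0.03], "dr": [0, 0, 8.4], "hand": 0.2}
    - {"offset": [0.368, -0.0355, 0.03], "dr": [0, 0, 8.4], "hand": 0.2}

```text
clock: 6.35
ee_pos: [515.9, 157.6, 99.4]
tcp_rot: [2.29, 2.151, -0.004]
ft_force: [-0.6, 0.3, 0.8]
finger_gap: 33.2
grasp_force: 29.8
```

Emit:
arm_command:
  motion:
    - {"offset": [0, 0, 0], "dr": [0, 0, 0], "hand": 0.2}
    - {"offset": [0, 0, 0], "dr": [0, 0, 0], "hand": 0.2}
    - {"offset": [0, 0, 0], "dr": [0, 0, 0], "hand": 0.2}

```text
clock: 6.65
ee_pos: [516.9, 157.4, 100.5]
tcp_rot: [2.292, 2.148, 0.0]
ft_force: [0.4, 0.1, -0.2]
finger_gap: 33.3
grasp_force: 29.8
```

```bash
python3 go.py 516 159 56 -3.6; python3 - <<'E'
from h import *
p=readout.get_state()["ee_pos"]
o=np.zeros((500,800,3),np.uint8)
for i,n in enumerate(("scene","top")):
    s=snapshot(n);u,v=proj(s,p)[0].astype(int);print(n,u,v)
    o[:400,i*400:i*400+400]=cv2.resize(s["image"][v-30:v+30,u-30:u+30],(400,400),interpolation=cv2.INTER_CUBIC)
cv2.imwrite("pics/held.png",o)
E
```

```text
clk 6.65 pos [516.91 157.37 100.5 ] F [ 0.38  0.08 -0.17] gap 33.32 q [-0.46  0.8   0.13  1.94 -0.22  0.41 -0.23]
offset mm [ 1.58 -1.04 44.5 ] dr [ 0.03  0.01 -0.11] yaw -3.71
scene 341 162
top 256 220
```

View pics/held.png

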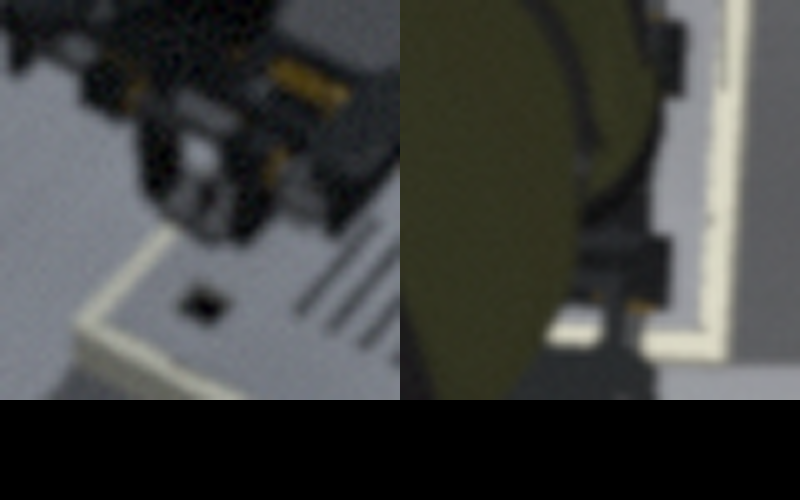

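Emit:
arm_command:
  motion:
    - {"offset": [0.001, -0.0006, 0.015], "dr": [0, 0, 0], "hand": 0.2}
    - {"offset": [0.001, -0.0006, 0.03], "dr": [0, 0, 0], "hand": 0.2}
    - {"offset": [0.001, -0.0006, 0.038], "dr": [0, 0, 0], "hand": 0.2}
    - {"offset": [0.001, -0.0006, 0.042], "dr": [0, 0, 0], "hand": 0.2}
    - {"offset": [0.001, -0.0006, 0.042], "dr": [0, 0, 0], "hand": 0.2}
    - {"offset": [0.001, -0.0006, 0.042], "dr": [0, 0, 0], "hand": 0.2}

```text
clock: 7.35
ee_pos: [516.3, 159.7, 58.6]
tcp_rot: [2.29, 2.15, 0.001]
ft_force: [-0.1, 0.7, 0.1]
finger_gap: 33.0
grasp_force: 29.8
```

Emit:
arm_command:
  motion:
    - {"offset": [0, 0, 0.001], "dr": [0, 0, 0], "hand": 0.2}
    - {"offset": [0, 0, 0.002], "dr": [0, 0, 0], "hand": 0.2}
    - {"offset": [0, 0, 0.003], "dr": [0, 0, 0], "hand": 0.2}
    - {"offset": [0, 0, 0.003], "dr": [0, 0, 0], "hand": 0.2}
    - {"offset": [0, 0, 0.003], "dr": [0, 0, 0], "hand": 0.2}

```text
clock: 7.85
ee_pos: [516.0, 159.7, 55.2]
tcp_rot: [-2.29, -2.151, -0.0]
ft_force: [-0.4, 0.3, -1.0]
finger_gap: 33.0
grasp_force: 29.8
```

Emit:
arm_command:
  motion:
    - {"offset": [0, 0, 0.0005], "dr": [0, 0, 0], "hand": 0.2}
    - {"offset": [0, 0, 0.001], "dr": [0, 0, 0], "hand": 0.2}
    - {"offset": [0, 0, 0.0015], "dr": [0, 0, 0], "hand": 0.2}
    - {"offset": [0, 0, 0.002], "dr": [0, 0, 0], "hand": 0.2}
    - {"offset": [0, 0, 0.002], "dr": [0, 0, 0], "hand": 0.2}

```text
clock: 8.35
ee_pos: [515.9, 159.7, 53.1]
tcp_rot: [-2.29, -2.151, 0.0]
ft_force: [0.1, 0.4, -0.8]
finger_gap: 33.5
grasp_force: 29.8
```

Emit:
arm_command:
  motion:
    - {"offset": [0, 0, 0.0005], "dr": [0, 0, 0], "hand": 0.2}
    - {"offset": [0, 0, 0.001], "dr": [0, 0, 0], "hand": 0.2}
    - {"offset": [0, 0, 0.001], "dr": [0, 0, 0], "hand": 0.2}
    - {"offset": [0, 0, 0.001], "dr": [0, 0, 0], "hand": 0.2}

```text
clock: 8.75
ee_pos: [516.0, 159.7, 52.2]
tcp_rot: [-2.29, -2.151, -0.0]
ft_force: [-0.1, 0.3, -0.1]
finger_gap: 33.5
grasp_force: 29.8
```

Emit:
arm_command:
  motion:
    - {"offset": [0, 0, 0.0005], "dr": [0, 0, 0], "hand": 0.2}
    - {"offset": [0, 0, 0.001], "dr": [0, 0, 0], "hand": 0.2}
    - {"offset": [0, 0, 0.0015], "dr": [0, 0, 0], "hand": 0.2}
    - {"offset": [0, 0, 0.002], "dr": [0, 0, 0], "hand": 0.2}
    - {"offset": [0, 0, 0.002], "dr": [0, 0, 0], "hand": 0.2}

```text
clock: 9.25
ee_pos: [515.9, 159.7, 50.1]
tcp_rot: [-2.29, -2.151, 0.0]
ft_force: [0.6, 0.6, 0.2]
finger_gap: 33.5
grasp_force: 29.8
```

Emit:
arm_command:
  motion:
    - {"offset": [0, 0, 0.0005], "dr": [0, 0, 0], "hand": 0.2}
    - {"offset": [0, 0, 0.001], "dr": [0, 0, 0], "hand": 0.2}
    - {"offset": [0, 0, 0.001], "dr": [0, 0, 0], "hand": 0.2}
    - {"offset": [0, 0, 0.001], "dr": [0, 0, 0], "hand": 0.2}

```text
clock: 9.65
ee_pos: [515.9, 159.7, 49.2]
tcp_rot: [-2.29, -2.151, -0.0]
ft_force: [0.5, -0.4, 0.1]
finger_gap: 33.6
grasp_force: 29.8
```

Emit:
arm_command:
  motion:
    - {"offset": [0, 0, 0.0005], "dr": [0, 0, 0], "hand": 0.2}
    - {"offset": [0, 0, 0.001], "dr": [0, 0, 0], "hand": 0.2}
    - {"offset": [0, 0, 0.001], "dr": [0, 0, 0], "hand": 0.2}
    - {"offset": [0, 0, 0.001], "dr": [0, 0, 0], "hand": 0.2}

```text
clock: 10.05
ee_pos: [516.1, 159.7, 48.5]
tcp_rot: [2.29, 2.151, 0.001]
ft_force: [-0.7, -0.0, 4.8]
finger_gap: 33.1
grasp_force: 29.8
```

Emit:
arm_command:
  motion:
    - {"offset": [0, 0, 0.0005], "dr": [0, 0, 0], "hand": 0.2}
    - {"offset": [0, 0, 0.001], "dr": [0, 0, 0], "hand": 0.2}
    - {"offset": [0, 0, 0.001], "dr": [0, 0, 0], "hand": 0.2}

```text
clock: 10.35
ee_pos: [516.1, 159.6, 48.0]
tcp_rot: [2.29, 2.15, 0.001]
ft_force: [-0.9, -1.1, 10.8]
finger_gap: 33.5
grasp_force: 29.8
```

Emit:
arm_command:
  motion:
    - {"offset": [0, 0, -0.0035], "dr": [0, 0, 0], "hand": 0.2}
    - {"offset": [0.0022, 0, -0.0035], "dr": [0, 0, 0], "hand": 0.2}
    - {"offset": [0.0045, 0, -0.0035], "dr": [0, 0, 0], "hand": 0.2}
    - {"offset": [0.0045, 0, -0.002], "dr": [0, 0, 0], "hand": 0.2}
    - {"offset": [0.0045, 0, -0.0012], "dr": [0, 0, 0], "hand": 0.2}
    - {"offset": [0.0045, 0, -0.0005], "dr": [0, 0, 0], "hand": 0.2}
    - {"offset": [0.0045, 0, -0.0005], "dr": [0, 0, 0], "hand": 0.2}
    - {"offset": [0.0045, 0, -0.0005], "dr": [0, 0, 0], "hand": 0.2}

```text
clock: 11.15
ee_pos: [516.3, 164.6, 48.4]
tcp_rot: [-2.289, -2.151, -0.001]
ft_force: [-1.8, 0.2, 9.3]
finger_gap: 33.6
grasp_force: 29.8
```

Emit:
arm_command:
  motion:
    - {"offset": [0, 0, -0.003], "dr": [0, 0, 0], "hand": 0.2}
    - {"offset": [-0.0045, 0, -0.003], "dr": [0, 0, 0], "hand": 0.2}
    - {"offset": [-0.009, 0, -0.003], "dr": [0, 0, 0], "hand": 0.2}
    - {"offset": [-0.009, 0, -0.0015], "dr": [0, 0, 0], "hand": 0.2}
    - {"offset": [-0.009, 0, -0.0007], "dr": [0, 0, 0], "hand": 0.2}
    - {"offset": [-0.009, 0, 0], "dr": [0, 0, 0], "hand": 0.2}
    - {"offset": [-0.009, 0, 0], "dr": [0, 0, 0], "hand": 0.2}
    - {"offset": [-0.009, 0, 0], "dr": [0, 0, 0], "hand": 0.2}

```text
clock: 11.95
ee_pos: [515.7, 154.1, 48.4]
tcp_rot: [2.291, 2.149, -0.001]
ft_force: [-1.6, -2.3, 9.3]
finger_gap: 32.9
grasp_force: 29.8
```

Emit:
arm_command:
  motion:
    - {"offset": [0, 0, -0.003], "dr": [0, 0, 0], "hand": 0.2}
    - {"offset": [0.0022, 0.0022, -0.003], "dr": [0, 0, 0], "hand": 0.2}
    - {"offset": [0.0045, 0.0045, -0.003], "dr": [0, 0, 0], "hand": 0.2}
    - {"offset": [0.0045, 0.0045, -0.0015], "dr": [0, 0, 0], "hand": 0.2}
    - {"offset": [0.0045, 0.0045, -0.0007], "dr": [0, 0, 0], "hand": 0.2}
    - {"offset": [0.0045, 0.0045, 0], "dr": [0, 0, 0], "hand": 0.2}
    - {"offset": [0.0045, 0.0045, 0], "dr": [0, 0, 0], "hand": 0.2}
    - {"offset": [0.0045, 0.0045, 0], "dr": [0, 0, 0], "hand": 0.2}

```text
clock: 12.75
ee_pos: [520.4, 159.3, 47.6]
tcp_rot: [-2.29, -2.15, 0.0]
ft_force: [0.0, -0.3, -0.3]
finger_gap: 33.1
grasp_force: 29.8
```

Emit:
arm_command:
  motion:
    - {"offset": [0, 0, -0.003], "dr": [0, 0, 0], "hand": 0.2}
    - {"offset": [0, -0.0045, -0.003], "dr": [0, 0, 0], "hand": 0.2}
    - {"offset": [0, -0.009, -0.003], "dr": [0, 0, 0], "hand": 0.2}
    - {"offset": [0, -0.009, -0.0015], "dr": [0, 0, 0], "hand": 0.2}
    - {"offset": [0, -0.009, -0.0007], "dr": [0, 0, 0], "hand": 0.2}
    - {"offset": [0, -0.009, 0], "dr": [0, 0, 0], "hand": 0.2}
    - {"offset": [0, -0.009, 0], "dr": [0, 0, 0], "hand": 0.2}
    - {"offset": [0, -0.009, 0], "dr": [0, 0, 0], "hand": 0.2}

```text
clock: 13.55
ee_pos: [511.0, 160.0, 48.5]
tcp_rot: [-2.29, -2.15, 0.0]
ft_force: [-2.1, 0.5, 10.2]
finger_gap: 33.3
grasp_force: 29.8
```

The socket is toward +x. I'll go back there and probe deeper.

Emit:
arm_command:
  motion:
    - {"offset": [0, 0, -0.003], "dr": [0, 0, 0], "hand": 0.2}
    - {"offset": [0, 0.0045, -0.003], "dr": [0, 0, 0], "hand": 0.2}
    - {"offset": [0, 0.009, -0.003], "dr": [0, 0, 0], "hand": 0.2}
    - {"offset": [0, 0.009, -0.001], "dr": [0, 0, 0], "hand": 0.2}
    - {"offset": [0, 0.009, 0], "dr": [0, 0, 0], "hand": 0.2}
    - {"offset": [0, 0.009, 0.0007], "dr": [0, 0, 0], "hand": 0.2}
    - {"offset": [0, 0.009, 0.0015], "dr": [0, 0, 0], "hand": 0.2}
    - {"offset": [0, 0.009, 0.0015], "dr": [0, 0, 0], "hand": 0.2}
    - {"offset": [0, 0.009, 0.0015], "dr": [0, 0, 0], "hand": 0.2}

```text
clock: 14.45
ee_pos: [520.4, 159.4, 46.2]
tcp_rot: [-2.29, -2.151, 0.0]
ft_force: [0.3, 0.6, -0.9]
finger_gap: 33.7
grasp_force: 29.8
```

Emit:
arm_command:
  motion:
    - {"offset": [0, 0, 0.0005], "dr": [0, 0, 0], "hand": 0.2}
    - {"offset": [0, 0, 0.001], "dr": [0, 0, 0], "hand": 0.2}
    - {"offset": [0, 0, 0.001], "dr": [0, 0, 0], "hand": 0.2}

```text
clock: 14.75
ee_pos: [520.6, 159.3, 45.3]
tcp_rot: [2.29, 2.15, 0.001]
ft_force: [0.1, -0.5, 0.0]
finger_gap: 33.6
grasp_force: 29.8
```

Emit:
arm_command:
  motion:
    - {"offset": [0, 0, 0.0005], "dr": [0, 0, 0], "hand": 0.2}
    - {"offset": [0, 0, 0.001], "dr": [0, 0, 0], "hand": 0.2}
    - {"offset": [0, 0, 0.0015], "dr": [0, 0, 0], "hand": 0.2}
    - {"offset": [0, 0, 0.0015], "dr": [0, 0, 0], "hand": 0.2}
    - {"offset": [0, 0, 0.0015], "dr": [0, 0, 0], "hand": 0.2}

```text
clock: 15.25
ee_pos: [520.9, 159.1, 43.7]
tcp_rot: [2.29, 2.15, 0.001]
ft_force: [1.3, -0.8, 0.0]
finger_gap: 33.5
grasp_force: 29.8
```

Emit:
arm_command:
  motion:
    - {"offset": [0, 0, 0.0005], "dr": [0, 0, 0], "hand": 0.2}
    - {"offset": [0, 0, 0.001], "dr": [0, 0, 0], "hand": 0.2}
    - {"offset": [0, 0, 0.001], "dr": [0, 0, 0], "hand": 0.2}

```text
clock: 15.55
ee_pos: [520.9, 159.1, 42.8]
tcp_rot: [2.29, 2.15, 0.001]
ft_force: [1.8, -1.6, 0.6]
finger_gap: 33.3
grasp_force: 29.8
```

Emit:
arm_command:
  motion:
    - {"offset": [-0.0004, 0.0004, 0.0005], "dr": [0, 0, 0], "hand": 0.2}
    - {"offset": [-0.0004, 0.0004, 0.0015], "dr": [0, 0, 0], "hand": 0.2}
    - {"offset": [-0.0004, 0.0004, 0.0025], "dr": [0, 0, 0], "hand": 0.2}
    - {"offset": [-0.0004, 0.0004, 0.003], "dr": [0, 0, 0], "hand": 0.2}
    - {"offset": [-0.0004, 0.0004, 0.003], "dr": [0, 0, 0], "hand": 0.2}

```text
clock: 16.05
ee_pos: [520.9, 158.9, 39.6]
tcp_rot: [2.29, 2.15, 0.0]
ft_force: [2.8, -1.6, 1.0]
finger_gap: 33.4
grasp_force: 29.8
```

Emit:
arm_command:
  motion:
    - {"offset": [0, 0, 0.001], "dr": [0, 0, 0], "hand": 0.2}
    - {"offset": [0, 0, 0.002], "dr": [0, 0, 0], "hand": 0.2}
    - {"offset": [0, 0, 0.003], "dr": [0, 0, 0], "hand": 0.2}
    - {"offset": [0, 0, 0.003], "dr": [0, 0, 0], "hand": 0.2}

```text
clock: 16.45
ee_pos: [521.0, 158.9, 36.6]
tcp_rot: [2.29, 2.15, 0.0]
ft_force: [3.1, -2.2, -0.1]
finger_gap: 33.3
grasp_force: 29.8
```

Emit:
arm_command:
  motion:
    - {"offset": [-0.0004, 0.0005, 0.0005], "dr": [0, 0, 0], "hand": 0.2}
    - {"offset": [-0.0004, 0.0005, 0.001], "dr": [0, 0, 0], "hand": 0.2}
    - {"offset": [-0.0004, 0.0005, 0.0015], "dr": [0, 0, 0], "hand": 0.2}
    - {"offset": [-0.0004, 0.0005, 0.0015], "dr": [0, 0, 0], "hand": 0.2}

```text
clock: 16.85
ee_pos: [521.0, 158.8, 35.1]
tcp_rot: [-2.289, -2.151, 0.0]
ft_force: [1.6, -0.5, -0.5]
finger_gap: 33.3
grasp_force: 29.8
```

Emit:
arm_command:
  motion:
    - {"offset": [0, 0, 0.0005], "dr": [0, 0, 0], "hand": 0.2}
    - {"offset": [0, 0, 0.001], "dr": [0, 0, 0], "hand": 0.2}
    - {"offset": [0, 0, 0.001], "dr": [0, 0, 0], "hand": 0.2}

```text
clock: 17.15
ee_pos: [521.0, 158.7, 34.3]
tcp_rot: [-2.289, -2.15, 0.0]
ft_force: [0.5, -0.5, 3.3]
finger_gap: 33.3
grasp_force: 29.8
```

Emit:
arm_command:
  motion:
    - {"offset": [0, 0, 0.0005], "dr": [0, 0, 0], "hand": 0.2}
    - {"offset": [0, 0, 0.0005], "dr": [0, 0, 0], "hand": 0.2}
    - {"offset": [0, 0, 0.0005], "dr": [0, 0, 0], "hand": 0.2}

```text
clock: 17.45
ee_pos: [521.0, 158.7, 34.3]
tcp_rot: [-2.289, -2.15, -0.0]
ft_force: [-1.0, -1.1, 7.6]
finger_gap: 33.1
grasp_force: 29.8
```

Emit:
arm_command:
  motion:
    - {"offset": [0, 0, 0], "dr": [0, 0, 0], "hand": 0.6}
    - {"offset": [0, 0, 0], "dr": [0, 0, 0], "hand": 0.6}
    - {"offset": [0, 0, 0], "dr": [0, 0, 0], "hand": 0.6}
    - {"offset": [0, 0, 0], "dr": [0, 0, 0], "hand": 0.6}
    - {"offset": [0, 0, -0.02], "dr": [0, 0, 0], "hand": 0.6}
    - {"offset": [0, 0, -0.04], "dr": [0, 0, 0], "hand": 0.6}
    - {"offset": [0, 0, -0.04], "dr": [0, 0, 0], "hand": 0.3}
    - {"offset": [0, 0, -0.04], "dr": [0, 0, 0], "hand": 0}
    - {"offset": [0, 0, -0.04], "dr": [0, 0, 0], "hand": 0}
    - {"offset": [0, 0, -0.04], "dr": [0, 0, 0], "hand": 0}
    - {"offset": [0, 0, -0.04], "dr": [0, 0, 0], "hand": 0}
    - {"offset": [0, 0, -0.04], "dr": [0, 0, 0], "hand": 0}

```text
clock: 18.65
ee_pos: [521.1, 158.4, 73.3]
tcp_rot: [-2.29, -2.15, 0.001]
ft_force: [0.3, -0.4, 1.1]
finger_gap: 7.2
grasp_force: 0.0
```

```bash
python3 go.py 521 160.5 53 -3.6; python3 - <<'E'
from h import *
p=[521,160,40]
o=np.zeros((400,800,3),np.uint8)
for i,n in enumerate(("scene","top")):
    s=snapshot(n);u,v=proj(s,p)[0].astype(int);print(n,proj(s,p))
    o[:400,i*400:i*400+400]=cv2.resize(s["image"][v-30:v+30,u-30:u+30],(400,400),interpolation=cv2.INTER_CUBIC)
cv2.imwrite("pics/seated.png",o)
E
```

```text
clk 18.65 pos [521.06 158.43  73.29] F [ 0.33 -0.42  1.08] gap 7.17 q [-0.44  0.85  0.11  1.94 -0.23  0.37 -0.22]
offset mm [ 2.06 -0.18 20.29] dr [-0.04  0.01 -0.  ] yaw -3.6
scene [[342.19337012 176.01947777]]
top [[257.79255963 222.58785775]]
```

View pics/seated.png

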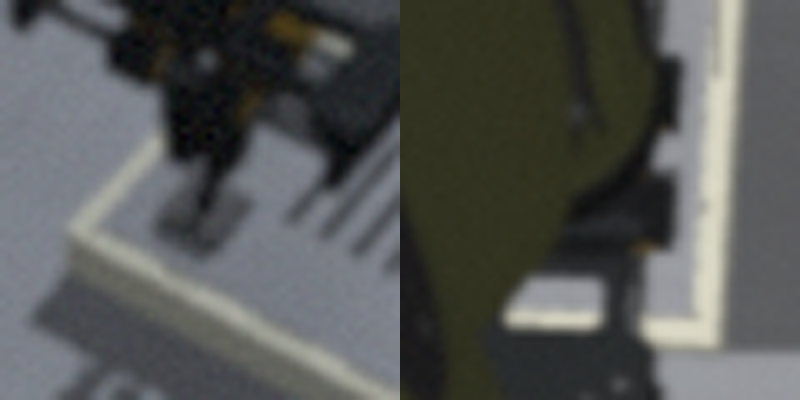

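The rivet is seated: its head is at about (203,215) in the left crop with the pin visible above it. Now I'll push the pin in with closed fingers.

Emit:
arm_command:
  motion:
    - {"offset": [0.0012, 0, 0], "dr": [0, 0, 0], "hand": 0}
    - {"offset": [0.0012, 0, 0], "dr": [0, 0, 0], "hand": 0}
    - {"offset": [0.0012, 0, 0.01], "dr": [0, 0, 0], "hand": 0}
    - {"offset": [0.0012, 0, 0.018], "dr": [0, 0, 0], "hand": 0}
    - {"offset": [0.0012, 0, 0.021], "dr": [0, 0, 0], "hand": 0}
    - {"offset": [0.0012, 0, 0.022], "dr": [0, 0, 0], "hand": 0}
    - {"offset": [0.0012, 0, 0.022], "dr": [0, 0, 0], "hand": 0}

```text
clock: 19.45
ee_pos: [521.2, 159.6, 51.4]
tcp_rot: [-2.29, -2.15, 0.001]
ft_force: [-0.5, 0.8, -0.5]
finger_gap: 0.4
grasp_force: 0.0
```

Emit:
arm_command:
  motion:
    - {"offset": [0, 0, 0.0005], "dr": [0, 0, 0], "hand": 0}
    - {"offset": [0, 0, 0.001], "dr": [0, 0, 0], "hand": 0}
    - {"offset": [0, 0, 0.0015], "dr": [0, 0, 0], "hand": 0}
    - {"offset": [0, 0, 0.002], "dr": [0, 0, 0], "hand": 0}
    - {"offset": [0, 0, 0.0025], "dr": [0, 0, 0], "hand": 0}
    - {"offset": [0, 0, 0.003], "dr": [0, 0, 0], "hand": 0}
    - {"offset": [0, 0, 0.003], "dr": [0, 0, 0], "hand": 0}

```text
clock: 20.15
ee_pos: [521.5, 159.8, 49.3]
tcp_rot: [2.29, 2.151, 0.001]
ft_force: [-0.2, -0.9, 4.8]
finger_gap: 0.4
grasp_force: 2.5
```

Emit:
arm_command:
  motion:
    - {"offset": [0, 0, 0.0005], "dr": [0, 0, 0], "hand": 0}
    - {"offset": [0, 0, 0.001], "dr": [0, 0, 0], "hand": 0}
    - {"offset": [0, 0, 0.0015], "dr": [0, 0, 0], "hand": 0}
    - {"offset": [0, 0, 0.002], "dr": [0, 0, 0], "hand": 0}
    - {"offset": [0, 0, 0.0025], "dr": [0, 0, 0], "hand": 0}
    - {"offset": [0, 0, 0.003], "dr": [0, 0, 0], "hand": 0}
    - {"offset": [0, 0, 0.0035], "dr": [0, 0, 0], "hand": 0}
    - {"offset": [0, 0, 0.004], "dr": [0, 0, 0], "hand": 0}
    - {"offset": [0, 0, 0.0045], "dr": [0, 0, 0], "hand": 0}
    - {"offset": [0, 0, 0.005], "dr": [0, 0, 0], "hand": 0}
    - {"offset": [0, 0, 0.005], "dr": [0, 0, 0], "hand": 0}

```text
clock: 21.25
ee_pos: [521.5, 159.8, 44.3]
tcp_rot: [2.29, 2.15, 0.001]
ft_force: [-1.8, -0.4, 4.9]
finger_gap: 0.6
grasp_force: 2.6
```

Emit:
arm_command:
  motion:
    - {"offset": [0, 0, 0.0005], "dr": [0, 0, 0], "hand": 0}
    - {"offset": [0, 0, 0.001], "dr": [0, 0, 0], "hand": 0}
    - {"offset": [0, 0, 0.0015], "dr": [0, 0, 0], "hand": 0}
    - {"offset": [0, 0, 0.002], "dr": [0, 0, 0], "hand": 0}
    - {"offset": [0, 0, 0.0025], "dr": [0, 0, 0], "hand": 0}
    - {"offset": [0, 0, 0.003], "dr": [0, 0, 0], "hand": 0}
    - {"offset": [0, 0, 0.0035], "dr": [0, 0, 0], "hand": 0}
    - {"offset": [0, 0, 0.0035], "dr": [0, 0, 0], "hand": 0}

```text
clock: 22.05
ee_pos: [521.5, 159.8, 40.8]
tcp_rot: [2.29, 2.15, 0.001]
ft_force: [-0.9, -0.9, 6.0]
finger_gap: -0.1
grasp_force: 2.6
```

Emit:
arm_command:
  motion:
    - {"offset": [0, 0, 0.0005], "dr": [0, 0, 0], "hand": 0}
    - {"offset": [0, 0, 0.001], "dr": [0, 0, 0], "hand": 0}
    - {"offset": [0, 0, 0.001], "dr": [0, 0, 0], "hand": 0}
    - {"offset": [0, 0, 0.001], "dr": [0, 0, 0], "hand": 0}

```text
clock: 22.45
ee_pos: [521.6, 159.8, 40.5]
tcp_rot: [2.29, 2.15, 0.002]
ft_force: [-1.3, 0.1, 11.2]
finger_gap: 0.5
grasp_force: 5.7
```

Emit:
arm_command:
  motion:
    - {"offset": [0, 0, 0.0005], "dr": [0, 0, 0], "hand": 0}
    - {"offset": [0, 0, 0.0005], "dr": [0, 0, 0], "hand": 0}
    - {"offset": [0, 0, 0.0005], "dr": [0, 0, 0], "hand": 0}

```text
clock: 22.75
ee_pos: [521.5, 159.8, 40.4]
tcp_rot: [2.29, 2.15, 0.002]
ft_force: [-3.0, 0.4, 16.1]
finger_gap: 0.6
grasp_force: 8.0
```

Force is rising and the fingers have stopped at head height, so the pin is flush. I'll retreat and check.

Emit:
arm_command:
  motion:
    - {"offset": [0, 0, -0.005], "dr": [0, 0, 0], "hand": 0}
    - {"offset": [0, 0, -0.03], "dr": [0, 0, 0], "hand": 0}
    - {"offset": [0, 0, -0.07], "dr": [0, 0, 0], "hand": 0}
    - {"offset": [0, 0, -0.11], "dr": [0, 0, 0], "hand": 0}
    - {"offset": [-0.04, 0, -0.15], "dr": [0, 0, 0], "hand": 0}
    - {"offset": [-0.08, 0, -0.18], "dr": [0, 0, 0], "hand": 0}
    - {"offset": [-0.12, 0, -0.2], "dr": [0, 0, 0], "hand": 0}
    - {"offset": [-0.16, 0, -0.2], "dr": [0, 0, 0], "hand": 0}
    - {"offset": [-0.2, 0, -0.2], "dr": [0, 0, 0], "hand": 0}
    - {"offset": [-0.24, 0, -0.2], "dr": [0, 0, 0], "hand": 0}
    - {"offset": [-0.24, 0, -0.2], "dr": [0, 0, 0], "hand": 0}

```text
clock: 23.85
ee_pos: [505.1, -87.1, 239.2]
tcp_rot: [2.299, 2.136, -0.004]
ft_force: [-0.3, 0.4, -0.1]
finger_gap: 0.5
grasp_force: 0.0
```

```bash
python3 - <<'E'
from h import *
o=np.zeros((400,800,3),np.uint8)
for i,n in enumerate(("scene","top")):
    s=snapshot(n);u,v=proj(s,[560,190,40])[0].astype(int)
    o[:400,i*400:i*400+400]=cv2.resize(s["image"][v-50:v+50,u-50:u+50],(400,400),interpolation=cv2.INTER_CUBIC)
cv2.imwrite("pics/done.png",o);print(readout.get_state()["clock"],readout.get_state()["ft_force"])
E
```

```text
23.95 [-0.06280844  0.24775064  0.78063676]
```

View pics/done.png

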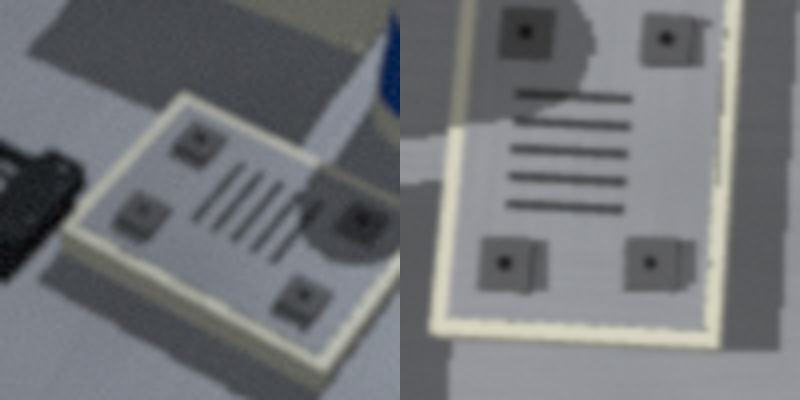

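The new rivet, at (142,212) in the scene crop and (655,262) in the top crop, lies flat with its pin flush like the driven ones. The arm is clear, so I'm handing in.

```bash
python3 -c "
from workcell import ticket
print(ticket.sign_off())"
```

```text
the job is handed in; nothing more can be done
None
```

The fresh rivet is seated flat in the off-centre socket with its pin pushed in flush; contact force read at most about 16 N, only the rivet was handled, and I handed in at about 24 s with the arm clear.

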